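# Set the design tablet up on the bench stand

## Robot

A 6-joint arm with a two-finger parallel gripper is mounted at the origin on the work surface. World frame = base frame: x ahead of the robot, y to its left, z up, the work surface at z = 0. Lengths are in m, angles in rad, forces in N, time in s.
With the tool pointing down it reaches from about 0.3 to 0.775 m from the base axis. Payload 14.6 kg.
Tool frame: the origin (TCP) lies at the very end of the fingers, on their centre line; the grasp point (between the pads) lies 19 mm behind it; z points along the fingers, y is the line along which they close (so a half turn about z gives the same grasp; the last joint's range is limited). The gripper opens to 94 mm and grips with 3 to 60 N. Pads are 16 mm wide; open, the fingers measure 119 mm over their backs; the gripper's body (75 mm by 177 mm) begins 78 mm behind the grasp point.
Start: joints at [1.049, 0.3, 1.521, -0, 1.321, -0.067], TCP at [0.242, 0.494, 0.205] pointing down, gripper open.
Joint ranges: [-3.03, 3.03], [-0.79, 2.21], [0.23, 2.52], [-1.04, 4.18], [0, 3.07], [-2.55, 2.55]. Speed limits (rad/s): [2.22, 2.22, 2.57, 3.14, 3.14, 3.14].

## Interface

Orientations are given as [roll, pitch, yaw] about the fixed x, y, z axes, in that order (R = Rz(yaw) Ry(pitch) Rx(roll)).
In Python, from station import status, vision, order, silhouettes gives the robot as it stands. The module is installed in compiled form; this text tells all that it offers.
- The arm moves only by the shell command python3 -m pendant 'ROWS' [FORCE]. ROWS is JSON, one flat list of numbers, 7 for each row, row after row: the shift along the tool's x, y, z in units of 500 mm (1.0 is 500 mm), then the turn, a rotation vector about the tool's x, y, z in units of 90 degrees (1.0 is 90 degrees), then the opening, from -1 (shut) to 1 (fully open). A call has 1 to 12 rows; each row is the pose to reach, as a shift and turn from the pose commanded when the call began, along the tool's axes at that moment; what a row does not reach only later rows make up. A row lasts 1/10 s, in which the tool goes at most 50 mm and 8.59 degrees, less where a joint would pass 70% of its speed; a pose out of reach is approached as far as the arm can. A call with a number of a shift or a turn outside -1 to 1 is refused whole. A call with a gripper value outside its range is refused whole. The fingers move at their own pace and stop on an object; FORCE is the grip in N (left out, the last holds). Time passes only in rows, so rows that repeat a pose let the fingers close. It gives the time, the measured TCP pose, the force, the opening and the grip force at its end, in the units of the state.
- status.get_obs(): the state, without advancing time (a new reading comes with each control period).
- vision.camera(name): name is "side" or "top" or "wrist"; returns a dict with "pixels" (384x512x3 uint8, red, green, blue), "K" (3x3 intrinsics, pixels), "R" (3x3) and "t" (3): a world point X has camera coordinates R X + t. Camera axes: x right, y down, z forward; pixel columns grow to the right and rows downward; lengths in m; the calibration is good to about 2 mm. A picture is of the moment at which its call begins. There is no depth.
- order.hand_in(): hands the job in; it is judged then, once.
Trained networks look in a picture, given as the dict that the camera call returned (one of the last four; its "shot" number tells which), for a name from the list of things; names that differ only in an ending like _2 or _b are one class to them, and where a whole thing is asked for, a point or a joint stands for the part that bears it (a point fixed in the world has none). Each returns a list of dicts, best first, with "score" (0 to 1); they miss things now and then, are a little off and sometimes report something else, mostly with a low value. They report only what shows in the picture. A call takes as long as a camera call. They do not tell look-alikes from the thing itself.
- silhouettes(target, picture): "region" (384x512 bool, what is visible of it) and "extent" ([left, top, right, bottom] in pixels, round what is visible of it).
The state is a dict: "time_s": time; "qpos": joint angles; "joint_vel": joint speeds; "tau": joint torques, N m; "ee_pos": TCP position; "eef_rot": TCP orientation; "force": force on the tool from outside, world axes, zero at the start; "moment": the same for the moment, N m; "grip_width": finger opening in m; "grip_force": force on a finger pad.
Only numpy, scipy, OpenCV 4.12 (cv2) and the standard library are available. Lean on these libraries where they do the work, as an engineer would, in place of code of your own. Each camera call takes 0.05 s, during which the arm holds its last target. There are 200 camera calls.

## Task

Take the tablet out of its rack and lean it on the wooden bench stand, bottom edge on the base and back against the sloping rest, centred and square, with the screen facing the side where the sliding toe stop is; set it down gently, without dropping it or letting it fall back onto the rest. Once you have let go of it, slide the toe stop up against its bottom edge so that the tablet sits flat on the rest and cannot slip. Leave the other things on the bench where they are.

Things in the scene. Friction and masses are not known exactly. Their poses are not given: they have to be found in the camera images.
- tablet: Tablet, a stiff slab 9 mm thick (its x), 130 wide (its y), 190 tall (its z), 0.3 kg; aluminium back, black-framed pale screen with a drawing of a ring. Origin: centre of its bottom face. Its +x points out of the screen, its +z to its top. At the start it stands upright in one of the rack's slots, screen towards the rack's +x.
- tablet_edge (a point): Middle of the tablet's lower front edge (where the screen side meets the bottom face), 4.5 mm from the tablet's origin along its +x.
- rack: Fixed wooden rack, base 130 x 170 mm, 12 mm thick. Origin: centre of its underside, z up. Two slots along its y, 13 mm wide, centred at x = -30 and +30 mm, floor 12 mm above the table, side walls up to 62 mm above the table, open at the ends.
- stand: Fixed wooden stand, base 200 (x) x 160 (y) x 12 mm. Origin: centre of underside, z up. A flat rest 100 mm wide rises from the line x = 0 on the base's top and leans 30 degrees from vertical to the stand's -x: 110 mm along the slope, 10 thick, top end at x = -55, 107 mm above the table, a block behind it. The tablet's back goes on its +x side, screen facing up and to +x.
- rest_foot (a point): Point on the stand at its (0, 0, 12 mm): middle of the line where the sloping front face of the rest meets the base's top.
- toe_stop (a joint): Slide of the toe stop (m): 0 = its face 70 mm from the rest's foot line, growing as it moves along the stand's -x towards the rest, at most 0.067. About 2 N of friction; stays where left. A dark wooden bar 14 (x) x 120 (y) mm, 13 to 31 mm above the table, with a red upright tab 14 (x) x 24 (y) mm on its middle, its top 62 mm above the table.
- toe_face (a point): Middle of the toe stop's face that looks towards the rest, 16.5 mm above the table; axes as the stand's.
- toe_tab (a point): On the middle axis of the toe stop's red tab, 47 mm above the table (15 mm below the tab's top), 7 mm behind the face; axes as the stand's.
- sample_board: Plywood board with three metal discs, 9 x 120 x 100 mm tall, standing in the rack's other slot. Origin: centre of its bottom face. Leave alone.
- stone: Grey sharpening stone on a black rubber base, 150 x 66 x 42 mm, long along its x. Origin: centre of its underside. Leave alone.
- jar: Amber glass jar with white lid, 52 mm diameter, 60 mm tall. Origin: centre of its underside. Leave alone.
Mind the look-alikes: they are no part of the job. Several things have the shape of the tablet; the one meant has the colours described above.

How it is judged:
By the outcome, as a careful person would: the job done as asked, in the order asked, and still so for the second after the job is handed in, with the robot touching nothing.
It also fails if it takes over 51 s, if anything falls off the work surface, if the arm or the gripper's body presses on something with over 40 N, if the wrist force passes 120 N, or if a joint passes its speed limit or range.

## Working session

There is one attempt and no reset: what is moved stays moved. The work goes in short steps, Python scripts to look and compute and a shell command to move; the robot and the scene stay as the last step left them, time stands still between calls to the robot, and variables do not carry over. Pictures are saved under pics/ and viewed, at most 10 in all, crops included, and the job is handed in when it is done.

```bash
mkdir -p pics
cat > h.py <<'E'
import numpy as np, cv2, pickle
from station import status, vision, order, silhouettes
from scipy.spatial.transform import Rotation as Ro
def shot(n,name=None):
    c=vision.camera(n)
    if name: cv2.imwrite(f'pics/{name}.png',c['pixels'][:,:,::-1])
    return c
def ray(c,uv):
    d=np.linalg.inv(c['K'])@np.array([uv[0],uv[1],1.]); R=np.array(c['R']);t=np.array(c['t'])
    return -R.T@t, R.T@d
def atz(c,uv,z):
    o,d=ray(c,uv); return o+d*(z-o[2])/d[2]
def proj(c,X):
    p=np.array(c['R'])@np.array(X)+np.array(c['t']); q=np.array(c['K'])@p; return q[:2]/q[2]
def tri(cs,uvs):
    A=np.zeros((3,3));b=np.zeros(3)
    for c,uv in zip(cs,uvs):
        o,d=ray(c,uv); d/=np.linalg.norm(d);M=np.eye(3)-np.outer(d,d);A+=M;b+=M@o
    return np.linalg.solve(A,b)
E
python3 - <<'E'
from h import *
ims=[]
cs={n:shot(n) for n in('side','top','wrist')}
pickle.dump(cs,open('c0.pkl','wb'))
for n in('side','top'):
    print(n,'C',(-np.array(cs[n]['R']).T@np.array(cs[n]['t'])).round(3))
    for k in('tablet','rack','stand','toe_stop','sample_board','stone','jar'):
        for r in silhouettes(k,cs[n])[:3]:print(n,k,round(r['score'],2),np.round(r['extent']))
a=np.vstack([cs['side']['pixels'],]);
cv2.imwrite('pics/s0.png',cv2.resize(cs['side']['pixels'][:,:,::-1],(768,576)))
cv2.imwrite('pics/t0.png',cv2.resize(cs['top']['pixels'][:,:,::-1],(768,576)))
print(status.get_obs())
E
```

```text
side C [ 0.251 -0.724  0.669]
side tablet 0.93 [233. 104. 241. 195.]
side tablet 0.81 [272.  90. 293. 176.]
side tablet 0.56 [171.  85. 176. 159.]
side rack 0.7 [203. 147. 257. 206.]
side stand 0.86 [235. 256. 366. 360.]
side stand 0.5 [307. 263. 353. 302.]
side toe_stop 0.57 [308. 261. 356. 304.]
side sample_board 0.53 [210. 141. 215. 194.]
side sample_board 0.48 [315. 195. 338. 228.]
side sample_board 0.35 [310. 264. 355. 305.]
side stone 0.69 [204. 212. 275. 254.]
side jar 0.8 [317. 196. 338. 228.]
top C [0.34  0.088 1.167]
top tablet 0.98 [178. 184. 243. 216.]
top tablet 0.86 [151. 120. 216. 157.]
top tablet 0.65 [ 76. 256. 157. 271.]
top rack 0.8 [181. 203. 257. 254.]
top stand 0.9 [352. 164. 441. 260.]
top stand 0.19 [284. 198. 319. 267.]
top toe_stop 0.7 [360. 170. 415. 191.]
top sample_board 0.61 [185. 222. 241. 241.]
top stone 0.61 [287. 198. 318. 266.]
top jar 0.94 [296. 129. 322. 161.]
{'time_s': 0.85, 'qpos': array([ 1.04941476e+00,  2.99881932e-01,  1.52098871e+00, -1.56166411e-05,
        1.32072663e+00, -6.65870736e-02]), 'joint_vel': array([-1.22458853e-03,  8.96833667e-04,  2.46965355e-03, -5.40269618e-04,
       -6.54909249e-05,  4.75314195e-04]), 'tau': array([-4.07007783e-04, -5.31651342e+01, -3.52914906e+01,  7.08481204e-02,
        2.11488846e-02, -3.94167762e-05]), 'ee_pos': array([0.24159657, 0.49408263, 0.20546028]), 'eef_rot': array([-3.14158704e+00,  1.47901935e-05,  2.68680203e+00]), 'force': array([0.53861781, 0.09058011, 0.00396857]), 'moment': array([-0.02184903,  0.04081646, -0.00212176]), 'grip_force': 0.0, 'grip_width': 0.09409439170031718}
```

View pics/s0.png

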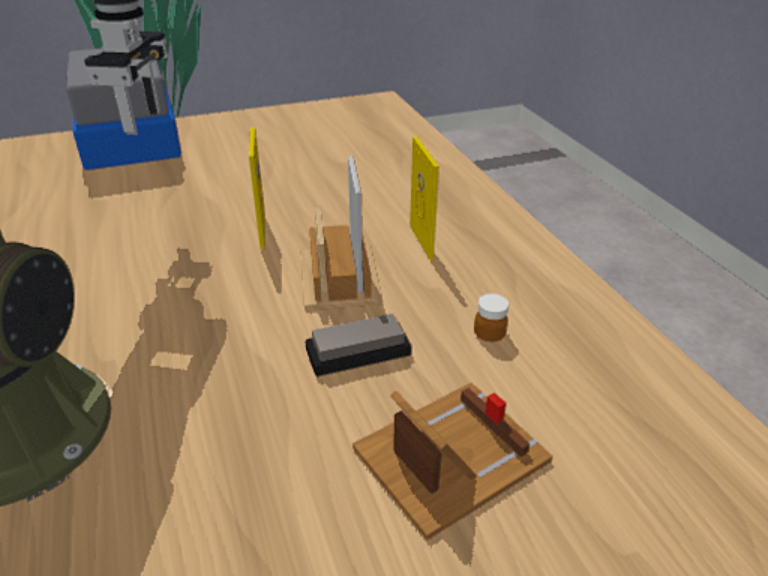

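View pics/t0.png

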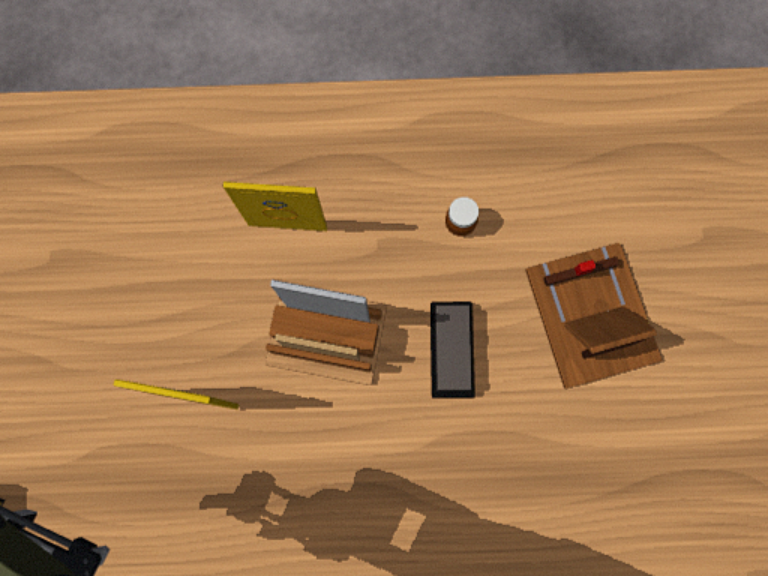

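```bash
cat > fit.py <<'E'
from h import *
from scipy.optimize import minimize
def box(x0,x1,y0,y1,z0,z1): return np.array([[a,b,c] for a in(x0,x1) for b in(y0,y1) for c in(z0,z1)])
s,co=.5,3**.5/2
rest=np.array([[-l*s-d*co,y,.012+l*co-d*s] for l in(0,.11) for d in(0,.01) for y in(-.05,.05)])
M={'stand':[box(-.1,.1,-.08,.08,0,.012),rest],
   'tablet':[box(-.0045,.0045,-.065,.065,0,.19)],
   'rack':[box(-.065,.065,-.085,.085,0,.012),box(-.0235,.0235,-.085,.085,.012,.062)],
   'toe':[box(0,.014,-.06,.06,.013,.031),box(0,.014,-.012,.012,.031,.062)]}
def W(P,p): 
    c,sn=np.cos(p[2]),np.sin(p[2]); z=p[3] if len(p)>3 else 0
    return P@np.array([[c,-sn,0],[sn,c,0],[0,0,1]]).T+[p[0],p[1],z]
def mask(c,parts,p):
    m=np.zeros((384*4,512*4),np.uint8)
    for P in parts:
        q=np.array([proj(c,X) for X in W(P,p)])
        cv2.fillConvexPoly(m,cv2.convexHull(np.round((q+.5)*4).astype(np.int32)),1)
    return cv2.resize(m.astype(np.float32),(512,384),interpolation=cv2.INTER_AREA)
def fit(cs,regs,parts,p0,hid=None):
    def cost(p):
        e=0
        for i,(c,r) in enumerate(zip(cs,regs)):
            m=mask(c,parts,p); 
            if hid is not None: m=m*(1-hid[i])
            e+=1-np.minimum(m,r).sum()/np.maximum(m,r).sum()
        return e
    p0=np.array(p0,float)
    sim=np.vstack([p0]+[p0+np.eye(len(p0))[i]*[.02,.02,.2,.02][i] for i in range(len(p0))])
    o=minimize(cost,p0,method='Nelder-Mead',options=dict(initial_simplex=sim,xatol=1e-5,fatol=1e-5,maxiter=600))
    return o.x,o.fun
E
python3 - <<'E'
from fit import *
cs={n:shot(n) for n in('side','top')}
reg={}
for n in cs:
    for k in('tablet','rack','stand','toe_stop'):
        r=silhouettes(k,cs[n]); reg[n,k]=r[0]['region'].astype(np.float32)
T,S=cs['top'],cs['side']
def toe(n): return reg[n,'toe_stop']
st=[np.maximum(reg['top','stand'],toe('top')),np.maximum(reg['side','stand'],toe('side'))]
p0=list(atz(T,(397,212),.01)[:2])+[.25]
ps,f=fit([T,S],st,M['stand']+[p+[.07,0,0] for p in M['toe']],p0); print('stand',ps.round(4),f)
pt,f=fit([T,S],[toe('top'),toe('side')],M['toe'],list(atz(T,(388,180),.02)[:2])+[ps[2]]); print('toe',pt.round(4),f)
c,s_=np.cos(ps[2]),np.sin(ps[2]); print('toe in stand',np.array([[c,s_],[-s_,c]])@(pt[:2]-ps[:2]))
p0=list(atz(T,(215,200),.1)[:2])+[-.2]; 
pr,f=fit([T,S],[np.maximum(reg['top',"rack"],0),reg['side','rack']],M['rack'],list(atz(T,(217,230),.01)[:2])+[-.2]); print('rack',pr.round(4),f)
hid=[mask(T,M['rack'][1:],pr),np.zeros((384,512))]
pb,f=fit([T,S],[reg['top','tablet'],reg['side','tablet']],M['tablet'],p0+[.012],hid); print('tablet',pb.round(4),f)
c,s_=np.cos(pr[2]),np.sin(pr[2]); print('tab in rack',np.array([[c,s_],[-s_,c]])@(pb[:2]-pr[:2]))
for k,n in(('jar','jar'),('stone','stone')):
    for cn in cs:
        pass
pickle.dump(dict(stand=ps,toe=pt,rack=pr,tablet=pb),open('p.pkl','wb'))
def ov(c,items):
    im=cv2.resize(c['pixels'][:,:,::-1],None,fx=4,fy=4,interpolation=cv2.INTER_CUBIC)
    for parts,p,col in items:
        for P in parts:
            q=np.array([proj(c,X) for X in W(P,p)]);q=(q+.5)*4
            for i in range(8):
                for b in(1,2,4):
                    if not i&b: cv2.line(im,tuple(q[i].astype(int)),tuple(q[i|b].astype(int)),col,1)
    return im
it=[(M['stand'],ps,(255,255,0)),(M['toe'],pt,(0,255,0)),(M['rack'],pr,(255,0,255)),(M['tablet'],pb,(0,0,255))]
a=ov(T,it);b=ov(S,it)
def cr(im,x,y): return im[y*4:y*4+300,x*4:x*4+400]
cv2.imwrite('pics/ov.png',np.vstack([np.hstack([cr(a,172,176),cr(a,346,170)]),np.hstack([cr(b,195,125),cr(b,255,262)])]))
cv2.imwrite('pics/tab.png',np.vstack([np.hstack([cv2.resize(S['pixels'][80:200,160:310,::-1],None,fx=2.6,fy=2.6,interpolation=cv2.INTER_CUBIC),cv2.resize(T['pixels'][120:240,140:290,::-1],None,fx=2.6,fy=2.6,interpolation=cv2.INTER_CUBIC)])]))
E
```

```text
stand [ 0.5273 -0.2387  0.2382] 0.06307709217071533
toe [ 0.5874 -0.2237  0.2418] 0.2860705256462097
toe in stand [0.06195996 0.000356  ]
rack [ 0.5097  0.1845 -0.2324] 0.5052948594093323
tablet [ 0.5469  0.1809 -0.2     0.012 ] 2.0
tab in rack [0.03698632 0.00514064]
```

View pics/ov.png

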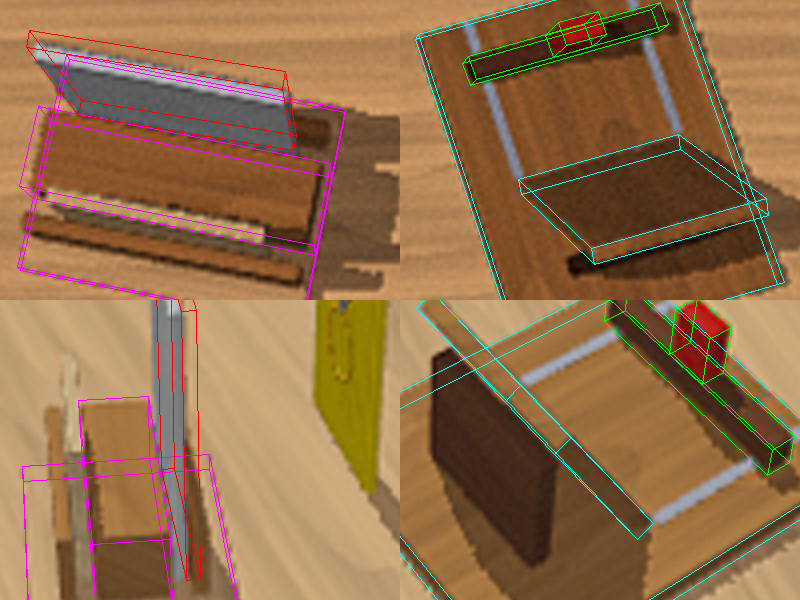

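View pics/tab.png

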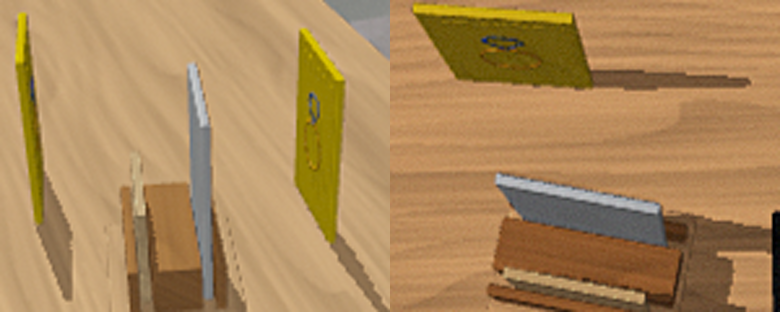

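The slabs in the side view (768-px scale) are yellow at (256,190), grey in the rack at (355,225) and yellow at (424,195). The grey one fits, since it has an aluminium back and stands in the rack; both yellow ones are look-alikes. The stand and toe overlays match the picture, but the tablet fit used the wrong mask, so I'll refit it.

```bash
cat > tabfit.py <<'E'
from fit import *
P=pickle.load(open('p.pkl','rb'))
T,S=shot('top'),shot('side')
def pick(k,c,uv):
    for r in silhouettes(k,c):
        e=r['extent']
        if e[0]<=uv[0]<=e[2] and e[1]<=uv[1]<=e[3]: print(k,r['score'],e); return r['region'].astype(np.float32)
rt=pick('tablet',T,(213,200)); rs=pick('tablet',S,(237,150))
rr=[pick('rack',T,(217,235)),pick('rack',S,(225,190))]
sb=[pick('sample_board',T,(213,232)),pick('sample_board',S,(212,170))]
rr=[np.maximum(a,b) for a,b in zip(rr,[rt,rs])]
R2=[M['rack'][0],box(-.0235,.0235,-.085,.085,.012,.062),box(.0365,.065,-.085,.085,.0,.012),box(-.0465,-.0365,-.085,.085,.0,.062),box(.0365,.0465,-.085,.085,0,.062),box(.0255,.0345,-.065,.065,.012,.202)]
pr,f=fit([T,S],rr,R2,list(P['rack'])); print('rack',pr.round(4),f)
hid=[mask(T,R2[1:2]+R2[3:4],pr)*0,np.zeros((384,512),np.float32)]
tp=[mask(T,[R2[1]],pr),np.zeros((384,512),np.float32)]
c,s=np.cos(pr[2]),np.sin(pr[2])
t0=[pr[0]+c*.03,pr[1]+s*.03,pr[2],.012]
pb,f=fit([T,S],[rt*(1-tp[0]),rs],M['tablet'],t0,tp); print('tablet',pb.round(4),f,'exp',np.round(t0,4))
print('in rack',np.array([[c,s],[-s,c]])@(pb[:2]-pr[:2]))
P.update(rack=pr,tablet=pb); pickle.dump(P,open('p.pkl','wb'))
a=[]
for cam,x,y,reg in((T,170,172,rt),(S,195,95,rs)):
    im=cv2.resize(cam['pixels'][:,:,::-1],None,fx=5,fy=5,interpolation=cv2.INTER_CUBIC)
    for parts,p,col in((R2[:2],pr,(255,0,255)),(M['tablet'],pb,(0,0,255))):
        for B in parts:
            q=(np.array([proj(cam,X) for X in W(B,p)])+.5)*5
            for i in range(8):
                for b in(1,2,4):
                    if not i&b: cv2.line(im,tuple(q[i].astype(int)),tuple(q[i|b].astype(int)),col,1)
    a.append(im[y*5:y*5+580,x*5:x*5+400])
cv2.imwrite('pics/ov2.png',np.hstack(a))
from scipy.spatial.transform import Rotation as Ro
o=status.get_obs(); print(o['ee_pos'],o['eef_rot'],o['time_s'])
E
python3 tabfit.py
```

```text
tablet 0.67 [181.1, 185.6, 244.9, 214.9]
tablet 0.91 [232.8, 102.2, 241.5, 195.3]
rack 0.72 [178.0, 202.9, 258.5, 259.3]
rack 0.88 [204.9, 150.5, 257.7, 206.9]
sample_board 0.75 [185.2, 219.9, 239.3, 242.0]
sample_board 0.55 [211.8, 138.3, 219.4, 195.2]
rack [ 0.5097  0.1836 -0.2116] 0.29456543922424316
tablet [ 0.5402  0.1793 -0.2184  0.0111] 0.21108907461166382 exp [ 0.539   0.1773 -0.2116  0.012 ]
in rack [0.03073298 0.00219481]
[0.24160094 0.49406094 0.20543192] [-3.14154680e+00  3.16317043e-06  2.68675170e+00] 1.75
```

View pics/ov2.png

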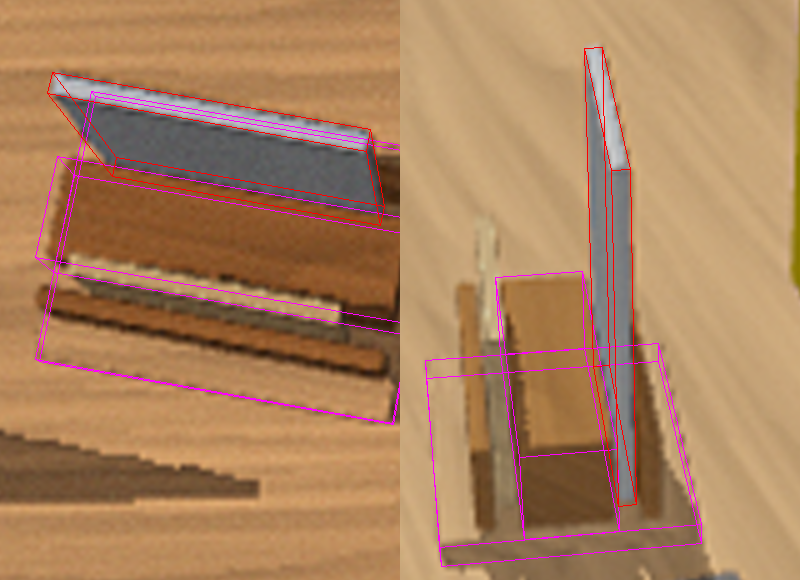

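The red box overlays the tablet in both views: its top edge runs from (180,187) to (244,199) in the top view, and the foot sits in the +x slot. Next I'll move above it.

```bash
cat > go.py <<'E'
from h import *
P=pickle.load(open('p.pkl','rb'))
def Rt(yaw,tilt=0):
    c,s=np.cos(yaw),np.sin(yaw); B=np.array([[c,-s,0],[s,c,0],[0,0,1]])
    y=np.array([np.cos(tilt),0,np.sin(tilt)]); z=np.array([np.sin(tilt),0,-np.cos(tilt)])
    return B@np.column_stack([np.cross(y,z),y,z])
def rel(pos,R,frm=None):
    if frm is None:
        o=status.get_obs(); frm=(o['ee_pos'],Ro.from_euler('xyz',o['eef_rot']).as_matrix())
    p0,R0=frm
    print('shift',(R0.T@(np.array(pos)-p0)/.5).round(4),'turn',(Ro.from_matrix(R0.T@R).as_rotvec()/(np.pi/2)).round(4))
    return np.array(pos),R
E
python3 - <<'E'
from go import *
t=P['tablet']; R=Rt(t[2])
rel([.2416,.494,.32],R)
rel([t[0],t[1],.30],R)
E
```

```text
shift [-1.000e-04 -1.000e-04 -2.291e-01] turn [-0.      0.      0.8495]
shift [-0.813  -0.3032 -0.1891] turn [-0.      0.      0.8495]
```

```bash
python3 -m pendant '[0,0,-0.229,0,0,0,1, 0,0,-0.229,0,0,0,1, -0.813,-0.303,-0.189,0,0,0.8495,1, -0.813,-0.303,-0.189,0,0,0.8495,1, -0.813,-0.303,-0.189,0,0,0.8495,1, -0.813,-0.303,-0.189,0,0,0.8495,1, -0.813,-0.303,-0.189,0,0,0.8495,1, -0.813,-0.303,-0.189,0,0,0.8495,1, -0.813,-0.303,-0.189,0,0,0.8495,1, -0.813,-0.303,-0.189,0,0,0.8495,1, -0.813,-0.303,-0.189,0,0,0.8495,1, -0.813,-0.303,-0.189,0,0,0.8495,1]'
python3 -m pendant '[0,0,0,0,0,0,1, 0,0,0,0,0,0,1, 0,0,0,0,0,0,1]'
python3 - <<'E'
from go import *
t=P['tablet']; rel([t[0],t[1],.30],Rt(t[2])); rel([t[0],t[1],.152],Rt(t[2]))
c=shot('wrist'); 
rs=silhouettes('tablet',c); print([(r['score'],r['extent']) for r in rs])
for X in((.0045,-.065,.19),(.0045,.065,.19),(-.0045,-.065,.19),(-.0045,.065,.19)):
    cc,s=np.cos(t[2]),np.sin(t[2]); print(proj(c,[t[0]+cc*X[0]-s*X[1],t[1]+s*X[0]+cc*X[1],t[3]+X[2]]).round(1))
cv2.imwrite('pics/w1.png',c['pixels'][:,:,::-1])
E
```

```text
time_s: 2.95
ee_pos: [0.5422, 0.1763, 0.2991]
eef_rot: [-3.141, 0.001, 1.344]
force: [-1.0, 0.5, -0.1]
grip_width: 0.0945
grip_force: 0.0
time_s: 3.25
ee_pos: [0.5397, 0.1803, 0.3003]
eef_rot: [3.141, -0.0, 1.355]
force: [0.1, -0.5, -0.4]
grip_width: 0.0939
grip_force: 0.0
shift [-0.0018  0.0014  0.0005] turn [ 0.0002 -0.0002  0.0015]
shift [-0.0019  0.0013  0.2965] turn [ 0.0002 -0.0002  0.0015]
[(0.73, [68.2, 0.0, 158.0, 87.2]), (0.62, [256.6, 121.9, 271.6, 254.9]), (0.56, [337.8, 16.8, 410.5, 158.7])]
[264.8 250.1]
[265.6 125.6]
[256.4 250. ]
[256.  125.6]
```

View pics/w1.png

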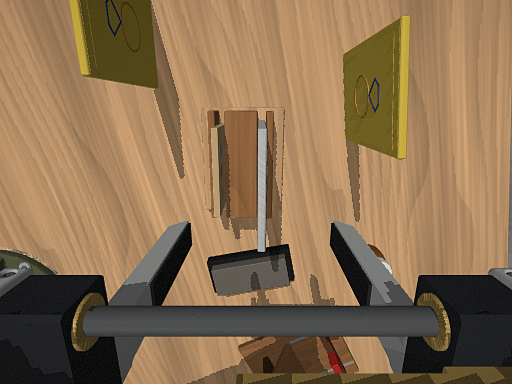

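The wrist view shows the tablet's top edge at columns 258–266, rows 122–254, where I predicted it, and the fingers straddle it. I'll descend and grip.

```bash
python3 -m pendant '[-0.001,0.001,0.1,0,0,0,1, -0.001,0.001,0.2,0,0,0,1, -0.001,0.001,0.25,0,0,0,1, -0.001,0.001,0.296,0,0,0,1, -0.001,0.001,0.296,0,0,0,1, -0.001,0.001,0.296,0,0,0,-1, -0.001,0.001,0.296,0,0,0,-1, -0.001,0.001,0.296,0,0,0,-1, -0.001,0.001,0.296,0,0,0,-1, -0.001,0.001,0.296,0,0,0,-1, -0.001,0.001,0.296,0,0,0,-1, -0.001,0.001,0.296,0,0,0,-1]' 30
python3 -m pendant '[0,0,0,0,0,0,-1, 0,0,0,0,0,0,-1, 0,0,0,0,0,0,-1]'
```

```text
time_s: 4.55
ee_pos: [0.5406, 0.1788, 0.152]
eef_rot: [3.142, -0.0, 1.352]
force: [0.5, -1.3, 0.6]
grip_width: 0.0414
grip_force: 0.0
time_s: 4.85
ee_pos: [0.5406, 0.1788, 0.1519]
eef_rot: [-3.142, 0.0, 1.352]
force: [0.8, 0.1, -0.0]
grip_width: 0.0175
grip_force: 0.0
```

```bash
python3 -m pendant '[0,0,0,0,0,0,-1, 0,0,0,0,0,0,-1, 0,0,0,0,0,0,-1]'
python3 -m pendant '[0,0,-0.04,0,0,0,-1, 0,0,-0.08,0,0,0,-1, 0,0,-0.12,0,0,0,-1, 0,0,-0.16,0,0,0,-1, 0,0,-0.2,0,0,0,-1, 0,0,-0.24,0,0,0,-1, 0,0,-0.24,0,0,0,-1, 0,0,-0.24,0,0,0,-1]'
python3 - <<'E'
from fit import *
# pose of the held tablet, upright hypothesis: position in the tool
T,S=shot('top'),shot('side'); P=pickle.load(open('p.pkl','rb'))
o=status.get_obs(); print(o['grip_width'],o['grip_force'],o['ee_pos'])
for c in(S,T):
    for r in silhouettes('tablet',c): print(r['score'],np.round(r['extent']))
cv2.imwrite('pics/l1.png',np.hstack([S['pixels'][40:260,120:320,::-1],T['pixels'][100:320,120:320,::-1]]).repeat(2,0).repeat(2,1))
a=P['tablet']; 
from go import Rt,rel
s=P['stand']
print('stand above'); f=(o['ee_pos'],Ro.from_euler('xyz',o['eef_rot']).as_matrix())
st=s[2]
def Wd(x,y,z): return [s[0]+np.cos(st)*x-np.sin(st)*y, s[1]+np.sin(st)*x+np.cos(st)*y, z]
print(Wd(0,0,0)); rel(Wd(.03,0,.35),Rt(st,0),f)
rel(Wd(.03,0,.30),Rt(st,np.pi/6),f)
E
```

```text
time_s: 5.15
ee_pos: [0.5406, 0.1788, 0.1519]
eef_rot: [-3.142, 0.0, 1.352]
force: [0.9, -1.2, 0.3]
grip_width: 0.0089
grip_force: 30.0
time_s: 5.95
ee_pos: [0.5404, 0.1788, 0.271]
eef_rot: [-3.141, 0.0, 1.352]
force: [-0.0, 0.1, -3.2]
grip_width: 0.0086
grip_force: 30.0
0.008982885934597904 29.997718334197998 [0.54021451 0.17869577 0.27034001]
0.75 [166.  83. 176. 164.]
0.73 [273.  91. 291. 176.]
0.58 [234.  62. 240. 155.]
0.68 [ 76. 255. 156. 272.]
0.46 [287. 199. 318. 268.]
stand above
[np.float64(0.5273225209955107), np.float64(-0.2386710515509059), 0]
shift [-0.7942  0.2092 -0.1589] turn [-0.0015  0.0004 -0.2907]
shift [-0.7941  0.2094 -0.0589] turn [-0.3289  0.0765 -0.2839]
```

View pics/l1.png

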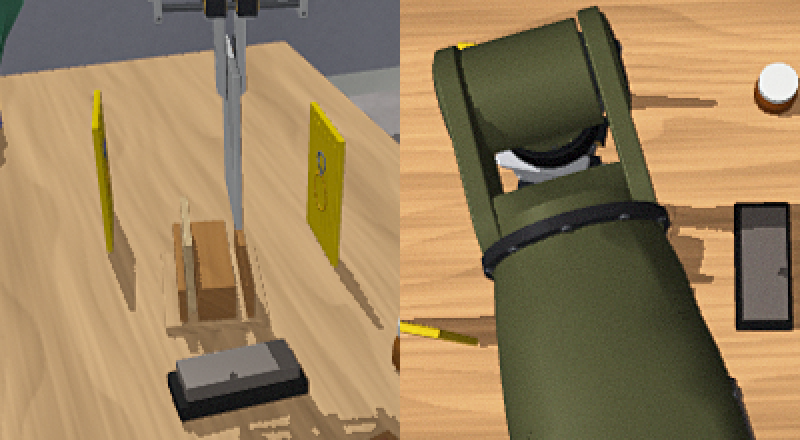

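Side view: the tablet hangs straight and is clear of the rack, with its lower end at about (239,152). Now I'll carry it over the stand, tilting it on the way.

```bash
cat >> go.py <<'E'
s=P['stand']; st=s[2]
def Wd(x,y,z): return np.array([s[0]+np.cos(st)*x-np.sin(st)*y, s[1]+np.sin(st)*x+np.cos(st)*y, z])
F=np.array([-.0661,0,.1355]); xt=np.array([3**.5/2,0,.5]); zt=np.array([-.5,0,3**.5/2])
def place(n,z,up=0): return Wd(*(F+n*xt+z*zt+[0,0,up]))
E
python3 - <<'E'
from go import *
rel(place(.03,.015,.09),Rt(st,np.pi/6))
E
```

```text
shift [-0.8626  0.07    0.0351] turn [-0.3286  0.0764 -0.2839]
```

```bash
python3 -m pendant '[-0.05,0.005,0,-0.02,0.004,-0.02,-1, -0.12,0.01,0,-0.05,0.01,-0.04,-1, -0.2,0.015,0,-0.08,0.018,-0.07,-1, -0.28,0.02,0,-0.1,0.025,-0.09,-1, -0.36,0.03,0,-0.13,0.03,-0.11,-1, -0.44,0.035,0,-0.16,0.037,-0.14,-1, -0.52,0.04,0,-0.19,0.045,-0.165,-1, -0.6,0.05,0.01,-0.22,0.05,-0.19,-1, -0.68,0.055,0.015,-0.25,0.058,-0.22,-1, -0.75,0.06,0.02,-0.28,0.065,-0.24,-1, -0.82,0.065,0.03,-0.31,0.072,-0.27,-1, -0.8626,0.07,0.035,-0.3286,0.0764,-0.2839,-1]' 30
python3 -m pendant '[0,0,0,0,0,0,-1, 0,0,0,0,0,0,-1, 0,0,0,0,0,0,-1]'
python3 - <<'E'
from go import *
rel(place(.03,.015,.09),Rt(st,np.pi/6));rel(place(.03,.015),Rt(st,np.pi/6))
S=shot('side');cv2.imwrite('pics/s2.png',cv2.resize(S['pixels'][100:384,150:450,::-1],None,fx=2,fy=2))
E
```

```text
time_s: 7.35
ee_pos: [0.4801, -0.252, 0.2533]
eef_rot: [2.615, 0.0, 1.809]
force: [0.4, 0.7, -2.6]
grip_width: 0.0087
grip_force: 30.0
time_s: 7.65
ee_pos: [0.4815, -0.2491, 0.2544]
eef_rot: [2.617, -0.0, 1.81]
force: [0.6, 0.8, -3.4]
grip_width: 0.009
grip_force: 30.0
shift [-0.0014 -0.002   0.001 ] turn [ 0.0008 -0.0003  0.0002]
shift [-0.0015 -0.0922  0.1568] turn [ 0.0008 -0.0003  0.0002]
```

View pics/s2.png

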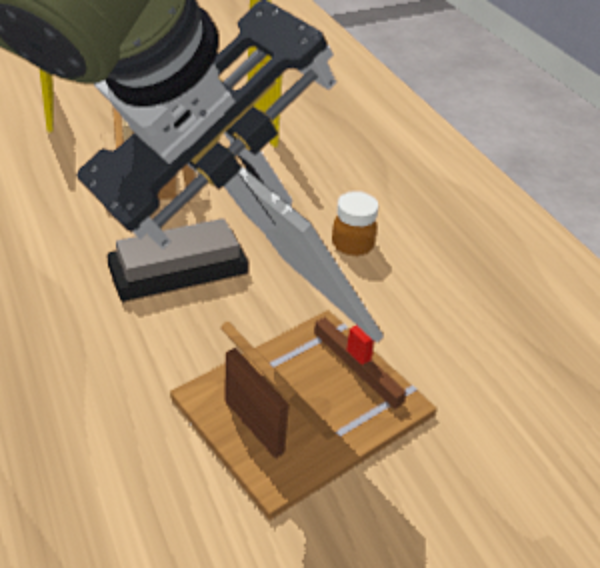

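The tablet hangs over the stand, parallel to the rest, with its lower corner at (378,335) in the crop. Lowering it to the pre-place pose.

```bash
python3 -m pendant '[-0.0015,-0.022,0.038,0,0,0,-1, -0.0015,-0.046,0.078,0,0,0,-1, -0.0015,-0.07,0.118,0,0,0,-1, -0.0015,-0.092,0.157,0,0,0,-1, -0.0015,-0.092,0.157,0,0,0,-1, -0.0015,-0.092,0.157,0,0,0,-1, -0.0015,-0.092,0.157,0,0,0,-1]' 30
python3 - <<'E'
from fit import *
from go import rel,place,Rt,st,Wd,s
o=status.get_obs();R0=Ro.from_euler('xyz',o['eef_rot']).as_matrix();p0=o['ee_pos']
rel(place(.03,.015),Rt(st,np.pi/6)); rel(place(.002,.004),Rt(st,np.pi/6))
S=shot('side');im=cv2.resize(S['pixels'][:,:,::-1],None,fx=4,fy=4,interpolation=cv2.INTER_CUBIC)
# tablet predicted from tool pose
B=M['tablet'][0]; X=np.array([p0+R0@np.array([b[1],b[0],.14-b[2]]) for b in B])
def dr(X,col):
    q=(np.array([proj(S,x) for x in X])+.5)*4
    for i in range(8):
        for b in(1,2,4):
            if not i&b: cv2.line(im,tuple(q[i].astype(int)),tuple(q[i|b].astype(int)),col,1)
dr(X,(0,0,255)); [dr(W(b,s),(255,255,0)) for b in M['stand']]
cv2.imwrite('pics/s3.png',im[800:1400,880:1680])
E
```

```text
time_s: 8.4
ee_pos: [0.4817, -0.2507, 0.165]
eef_rot: [2.615, 0.002, 1.81]
force: [0.0, 0.2, -2.5]
grip_width: 0.009
grip_force: 30.0
shift [ 0.0019 -0.0023  0.0022] turn [0.0019 0.0008 0.0008]
shift [ 0.002  -0.0584  0.024 ] turn [0.0019 0.0008 0.0008]
```

View pics/s3.png

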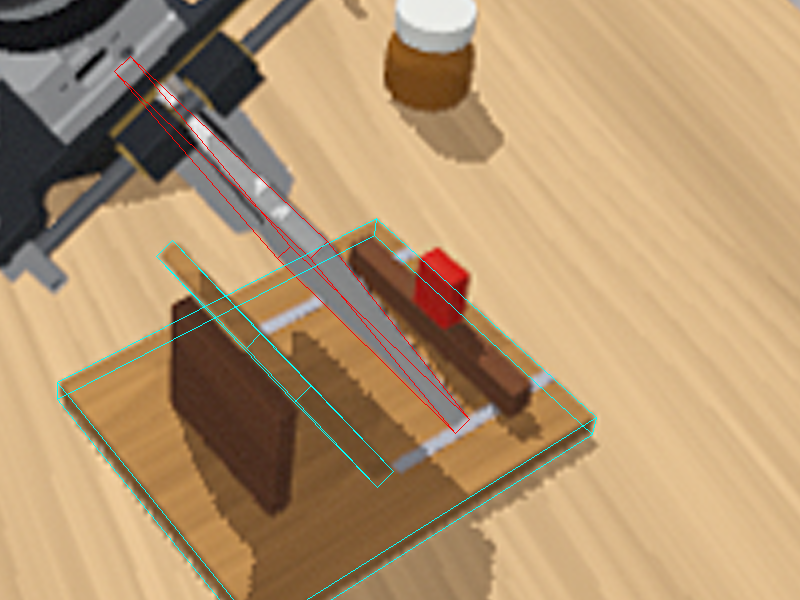

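The predicted outlines of the tablet (lower corner at (460,425)) and the stand both match to about 1 px. Closing in.

```bash
python3 -m pendant '[0.001,-0.015,0.006,0,0,0,-1, 0.001,-0.03,0.012,0,0,0,-1, 0.001,-0.044,0.018,0,0,0,-1, 0.001,-0.057,0.022,0,0,0,-1, 0.001,-0.057,0.022,0,0,0,-1, 0.001,-0.057,0.022,0,0,0,-1, 0.001,-0.057,0.022,0,0,0,-1]' 30
python3 - <<'E'
from go import *
rel(place(.002,.004),Rt(st,np.pi/6));rel(place(0,0),Rt(st,np.pi/6))
print(status.get_obs()['force'])
E
```

```text
time_s: 9.15
ee_pos: [0.4624, -0.2547, 0.1397]
eef_rot: [2.616, 0.0, 1.809]
force: [0.2, 0.8, -2.8]
grip_width: 0.0087
grip_force: 30.0
shift [0.0006 0.001  0.0001] turn [0.0011 0.     0.0001]
shift [ 0.0006 -0.003   0.0081] turn [0.0011 0.     0.0001]
[ 0.21094379  0.78239479 -2.80019958]
```

```bash
python3 -m pendant '[0.0006,0,0.002,0.001,0,0,-1, 0.0006,0,0.004,0.001,0,0,-1, 0.0006,0,0.006,0.001,0,0,-1, 0.0006,0,0.006,0.001,0,0,-1, 0.0006,0,0.006,0.001,0,0,-1]' 30
python3 -m pendant '[0,0,0.001,0,0,0,-1, 0,0,0.002,0,0,0,-1, 0,0,0.002,0,0,0,-1, 0,0,0.002,0,0,0,-1]'
python3 -m pendant '[0,0,0.001,0,0,0,-1, 0,0,0.002,0,0,0,-1, 0,0,0.002,0,0,0,-1, 0,0,0.002,0,0,0,-1]'
```

```text
time_s: 9.65
ee_pos: [0.4638, -0.254, 0.137]
eef_rot: [2.618, -0.0, 1.809]
force: [0.8, 0.4, -3.2]
grip_width: 0.009
grip_force: 30.0
time_s: 10.05
ee_pos: [0.4643, -0.2539, 0.1362]
eef_rot: [2.618, -0.0, 1.809]
force: [0.7, -0.0, -2.6]
grip_width: 0.0087
grip_force: 30.0
time_s: 10.45
ee_pos: [0.4648, -0.2538, 0.1354]
eef_rot: [2.618, 0.0, 1.809]
force: [-1.2, 0.2, -1.7]
grip_width: 0.0086
grip_force: 30.0
```

```bash
python3 -m pendant '[0,0,0.001,0,0,0,-1, 0,0,0.001,0,0,0,-1, 0,0,0.001,0,0,0,-1]' 30
python3 -m pendant '[0,-0.001,0,0,0,0,-1, 0,-0.002,0,0,0,0,-1, 0,-0.002,0,0,0,0,-1, 0,-0.002,0,0,0,0,-1]'
python3 - <<'E'
from go import *
rel(place(0,0),Rt(st,np.pi/6))
E
python3 -m pendant '[0,-0.001,0,0,0,0,-1, 0,-0.002,0,0,0,0,-1, 0,-0.002,0,0,0,0,-1, 0,-0.002,0,0,0,0,-1]'
python3 - <<'E'
from go import *
rel(place(0,0),Rt(st,np.pi/6))
E
```

```text
time_s: 10.75
ee_pos: [0.4651, -0.2538, 0.1352]
eef_rot: [2.617, 0.0, 1.809]
force: [-2.6, -0.2, 2.5]
grip_width: 0.0089
grip_force: 30.0
time_s: 11.15
ee_pos: [0.4646, -0.254, 0.1349]
eef_rot: [2.617, 0.0, 1.809]
force: [2.6, 2.4, 5.5]
grip_width: 0.009
grip_force: 30.0
shift [ 0.0002 -0.002  -0.0026] turn [0.0009 0.0003 0.    ]
time_s: 11.55
ee_pos: [0.4639, -0.2542, 0.1345]
eef_rot: [2.616, 0.001, 1.809]
force: [4.3, 3.0, 5.3]
grip_width: 0.0089
grip_force: 30.0
shift [ 0.0003 -0.0004 -0.0025] turn [ 0.0011  0.0004 -0.0001]
```

```bash
python3 -m pendant '[0,-0.001,-0.0012,0.001,0,0,-1, 0,-0.002,-0.002,0.001,0,0,-1, 0,-0.002,-0.002,0.001,0,0,-1, 0,-0.002,-0.002,0.001,0,0,-1]' 30
python3 -m pendant '[0,-0.001,-0.0005,0,0,0,-1, 0,-0.0017,-0.001,0,0,0,-1, 0,-0.0017,-0.001,0,0,0,-1, 0,-0.0017,-0.001,0,0,0,-1]' 30
python3 - <<'E'
from go import *
rel(place(0,0),Rt(st,np.pi/6)); print(status.get_obs()['force'])
E
```

```text
time_s: 11.95
ee_pos: [0.4633, -0.2544, 0.135]
eef_rot: [2.617, 0.001, 1.809]
force: [16.4, 3.0, 0.6]
grip_width: 0.009
grip_force: 30.0
time_s: 12.35
ee_pos: [0.4628, -0.2544, 0.1352]
eef_rot: [2.616, 0.001, 1.809]
force: [24.0, 5.0, -3.0]
grip_width: 0.0088
grip_force: 30.0
shift [ 0.0002  0.0009 -0.0003] turn [ 0.0013  0.0004 -0.0001]
[24.03019304  5.03570575 -2.97302232]
```

```bash
python3 -m pendant '[0,0.001,0.0005,0,0,0,-1, 0,0.002,0.0015,0,0,0,-1, 0,0.002,0.002,0,0,0,-1, 0,0.002,0.002,0,0,0,-1]' 30
python3 - <<'E'
from go import *
o=status.get_obs();rel(place(0,0),Rt(st,np.pi/6)); print(o['force'],o['moment'])
E
```

```text
time_s: 12.75
ee_pos: [0.4634, -0.2544, 0.1351]
eef_rot: [2.617, 0.001, 1.809]
force: [8.2, 3.7, 10.2]
grip_width: 0.009
grip_force: 30.0
shift [ 0.0005 -0.0001 -0.0009] turn [0.0007 0.0006 0.0003]
[ 8.16762946  3.73249318 10.20250185] [ 1.04426295 -2.2713667   0.31640904]
```

```bash
python3 -m pendant '[0,0,-0.001,0,0,0,-1, 0,0,-0.001,0,0,0,-1, 0,0,-0.001,0,0,0,-1]' 5
python3 -m pendant '[0,0,0,0,0,0,-0.8, 0,0,0,0,0,0,-0.78, 0,0,0,0,0,0,-0.76, 0,0,0,0,0,0,-0.73, 0,0,0,0,0,0,-0.7, 0,0,0,0,0,0,-0.7]' 5
python3 - <<'E'
from fit import *
from go import s
S=shot('side');im=cv2.resize(S['pixels'][:,:,::-1],None,fx=4,fy=4,interpolation=cv2.INTER_CUBIC)
a=np.pi/6;x=np.array([np.cos(a),0,.5]);z=np.array([-.5,0,np.cos(a)]);y=np.array([0,1,0])
B=M['tablet'][0];X=np.array([np.array([.0039,0,.01425])+b[0]*x+b[1]*y+b[2]*z for b in B])
def dr(X,col):
    q=(np.array([proj(S,v) for v in X])+.5)*4
    for i in range(8):
        for b in(1,2,4):
            if not i&b: cv2.line(im,tuple(q[i].astype(int)),tuple(q[i|b].astype(int)),col,1)
dr(W(X,s),(0,0,255))
cv2.imwrite('pics/s4.png',im[800:1400,880:1680])
E
```

```text
time_s: 13.05
ee_pos: [0.4622, -0.2546, 0.1344]
eef_rot: [2.619, 0.0, 1.809]
force: [3.9, -0.1, 3.5]
grip_width: 0.0101
grip_force: 5.0
time_s: 13.65
ee_pos: [0.4619, -0.2543, 0.134]
eef_rot: [2.62, -0.001, 1.809]
force: [-0.9, 0.4, -0.3]
grip_width: 0.0141
grip_force: 0.0
```

View pics/s4.png

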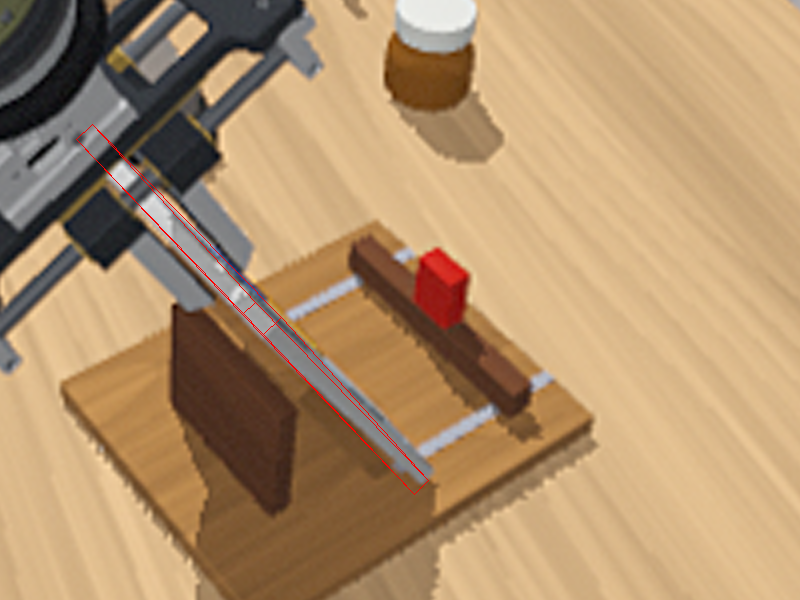

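The tablet is leaning on the rest and stands on its own: grip force is 0, and its lower end is at (420,475) in the crop, next to the foot line. I'll withdraw and measure with numbers only, since the picture allowance is used up.

```bash
python3 -m pendant '[0,0,0,0,0,0,-0.6, 0,0,0,0,0,0,-0.5, 0,0,0,0,0,0,-0.4, 0,0,0,0,0,0,-0.4, 0,0,-0.03,0,0,0,-0.4, 0,0,-0.07,0,0,0,-0.4, 0,0,-0.12,0,0,0,-0.4, 0,0,-0.18,0,0,0,-0.4, 0,0,-0.24,0,0,0,-0.4, 0,0,-0.3,0,0,0,-0.4, 0,0,-0.3,0,0,0,-0.4]' 5
cat > tl.py <<'E'
from fit import *
from go import s
def measure(cams=('side','top')):
    a=np.pi/6
    cs=[];rg=[]
    for n in cams:
        c=shot(n); uv=proj(c,W(np.array([[-.03,0,.09]]),s)[0])
        for r in silhouettes('tablet',c):
            e=r['extent']
            if e[0]-3<=uv[0]<=e[2]+3 and e[1]-3<=uv[1]<=e[3]+3 and r['region'].sum()>150:
                cs.append(c);rg.append(r['region'].astype(np.float32));print(n,round(r['score'],2),np.round(e));break
    B=M['tablet'][0]
    # unknown: edge x on base (stand), y, yaw, lean
    def parts(q):
        l=q[3];x=np.array([np.cos(l),0,np.sin(l)]);z=np.array([-np.sin(l),0,np.cos(l)]);y=np.array([0,1,0])
        cc,sn=np.cos(q[2]),np.sin(q[2]);Rz=np.array([[cc,-sn,0],[sn,cc,0],[0,0,1]])
        return [np.array([(b[0]+.0045)*x+b[1]*y+b[2]*z for b in B])@Rz.T+[q[0],q[1],.012]]
    def cost(q):
        e=0
        for c,r in zip(cs,rg):
            m=mask(c,parts(q),s); e+=1-np.minimum(m,r).sum()/np.maximum(m,r).sum()
        return e
    q0=np.array([0,0,0,a]);sim=np.vstack([q0,q0+[.01,0,0,0],q0+[0,.01,0,0],q0+[0,0,.1,0],q0+[0,0,0,.1]])
    o=minimize(cost,q0,method='Nelder-Mead',options=dict(initial_simplex=sim,xatol=1e-5,fatol=1e-5,maxiter=500))
    print('edge x,y mm',(o.x[:2]*1e3).round(1),'yaw,lean deg',np.degrees(o.x[2:]).round(2),'cost',round(o.fun,3),'nominal cost',round(cost(q0),3))
    return o.x
if __name__=='__main__': measure(); measure()
E
python3 tl.py
```

```text
time_s: 14.8
ee_pos: [0.389, -0.2733, 0.2676]
eef_rot: [2.617, 0.005, 1.808]
force: [0.3, -0.1, -1.0]
grip_width: 0.0284
grip_force: 0.0
side 0.77 [241. 236. 329. 321.]
edge x,y mm [1.6 1.8] yaw,lean deg [ 2.2  30.52] cost 0.132 nominal cost 0.28
side 0.77 [243. 237. 327. 320.]
top 0.98 [369. 196. 460. 250.]
edge x,y mm [2.3 2.7] yaw,lean deg [ 2.14 30.91] cost 0.258 nominal cost 0.404
```

Run:
```python
from go import *
c,sn=np.cos(st),np.sin(st); Rv=np.array([[c,sn,0],[sn,-c,0],[0,0,-1]])
o=status.get_obs(); f=(o['ee_pos'],Ro.from_euler('xyz',o['eef_rot']).as_matrix())
rel(f[0]+[0,0,.06],f[1],f)
rel(Wd(.069,0,.26),Rv,f)
```

```text
shift [ 1.00e-04  5.98e-02 -1.04e-01] turn [0. 0. 0.]
shift [-0.0008  0.3617  0.2164] turn [ 0.2597 -0.261   0.9753]
```

```bash
python3 -m pendant '[0,0.03,-0.05,0,0,0,-0.2, 0,0.06,-0.104,0,0,0,0.1, 0,0.12,-0.07,0.026,-0.026,0.0975,0.1, 0,0.17,-0.03,0.05,-0.05,0.19,0.1, 0,0.22,0.02,0.078,-0.078,0.29,0.1, 0,0.27,0.08,0.104,-0.104,0.39,0.1, 0,0.32,0.14,0.13,-0.13,0.48,0.1, 0,0.36,0.2164,0.156,-0.156,0.585,0.1, 0,0.3617,0.2164,0.18,-0.18,0.68,0.1, 0,0.3617,0.2164,0.208,-0.208,0.78,0.1, 0,0.3617,0.2164,0.234,-0.234,0.88,0.1, 0,0.3617,0.2164,0.2597,-0.261,0.9753,0.1]' 20
python3 -m pendant '[0,0,0,0,0,0,0.1, 0,0,0,0,0,0,0.1, 0,0,0,0,0,0,0.1]'
python3 - <<'E'
from tl import *
from go import rel,Wd,st
c,sn=np.cos(st),np.sin(st); Rv=np.array([[c,sn,0],[sn,-c,0],[0,0,-1]])
rel(Wd(.069,0,.26),Rv); rel(Wd(.069,0,.036),Rv)
measure(('side',)); 
w=shot('wrist')
for k in('tablet','stand','toe_stop'): print(k,[(round(r['score'],2),np.round(r['extent'])) for r in silhouettes(k,w)])
f=M['toe'][1]+[.062,0,0]; print('tab pred',np.array([proj(w,X) for X in W(f,s)]).round().tolist())
hsv=cv2.cvtColor(w['pixels'],cv2.COLOR_RGB2HSV); m=((hsv[...,0]<6)|(hsv[...,0]>174))&(hsv[...,1]>190)&(hsv[...,2]>80)
n,l,stt,ce=cv2.connectedComponentsWithStats(m.astype(np.uint8)); print(stt[1:][stt[1:,4]>20])
E
```

```text
time_s: 16.4
ee_pos: [0.5944, -0.2218, 0.2601]
eef_rot: [3.07, -0.056, 0.482]
force: [-0.0, 0.5, 0.0]
grip_width: 0.0516
grip_force: 0.0
time_s: 16.7
ee_pos: [0.594, -0.2223, 0.2606]
eef_rot: [3.067, -0.059, 0.491]
force: [0.4, 0.5, 0.8]
grip_width: 0.0516
grip_force: 0.0
shift [0.0005 0.0004 0.0012] turn [ 0.0423 -0.0432  0.1592]
shift [-0.0258 -0.0328  0.4472] turn [ 0.0423 -0.0432  0.1592]
side 0.84 [241. 234. 327. 320.]
edge x,y mm [1.5 0.4] yaw,lean deg [ 2.68 30.42] cost 0.103 nominal cost 0.312
tablet [(0.94, array([178., 204., 282., 352.]))]
stand [(0.79, array([179., 142., 306., 266.]))]
toe_stop [(0.8, array([213., 159., 285., 189.]))]
tab pred [[255.0, 181.0], [256.0, 186.0], [239.0, 178.0], [239.0, 182.0], [257.0, 172.0], [259.0, 176.0], [241.0, 168.0], [241.0, 172.0]]
[[242 170  18  16 221]]
```

```bash
python3 -m pendant '[0,0,0,0.0423,-0.0432,0.1592,0.1, 0,0,0,0.0423,-0.0432,0.1592,0.1, 0,0,0,0.0423,-0.0432,0.1592,0.1, 0,0,0,0.0423,-0.0432,0.1592,0.1, 0,0,0,0.0423,-0.0432,0.1592,0.1]' 20
python3 - <<'E'
import tl
from tl import *
from go import rel,Wd,st
c,sn=np.cos(st),np.sin(st); Rv=np.array([[c,sn,0],[sn,-c,0],[0,0,-1]])
rel(Wd(.069,0,.036),Rv)
w=shot('wrist'); hsv=cv2.cvtColor(w['pixels'],cv2.COLOR_RGB2HSV)
m=(((hsv[...,0]<6)|(hsv[...,0]>174))&(hsv[...,1]>190)&(hsv[...,2]>80)).astype(np.float32)
n,l,stt,ce=cv2.connectedComponentsWithStats(m.astype(np.uint8)); i=1+np.argmax(stt[1:,4]); m=(l==i).astype(np.float32);print(stt[i])
p,f=fit([w],[m],M['toe'][1:],list(Wd(.062,0,0)[:2])+[st]); q=np.array([[c,sn],[-sn,c]])@(p[:2]-s[:2]);print('tab face in stand',q,p[2]-st,f)
measure(('wrist',)); measure(('side','wrist'))
toe=silhouettes('toe_stop',w)[0]['region'].astype(np.float32)
p,f=fit([w],[toe],M['toe'],list(Wd(.062,0,0)[:2])+[st]); q=np.array([[c,sn],[-sn,c]])@(p[:2]-s[:2]);print('toe in stand',q,p[2]-st,f)
E
```

```text
time_s: 17.5
ee_pos: [0.5941, -0.2223, 0.2609]
eef_rot: [3.141, -0.0, 0.238]
force: [-1.0, 0.1, -0.1]
grip_width: 0.0518
grip_force: 0.0
shift [5.000e-04 2.000e-04 4.497e-01] turn [ 0.0001 -0.0001 -0.0004]
[253 162  18  14 228]
tab face in stand [ 0.06261399 -0.00261411] 0.034033094987561296 0.13655763864517212
wrist 0.62 [208. 200. 316. 307.]
edge x,y mm [2.  3.4] yaw,lean deg [-0.13 12.16] cost 0.216 nominal cost 0.354
side 0.96 [242. 232. 330. 322.]
wrist 0.68 [207. 203. 317. 309.]
edge x,y mm [ 1.5 -0.6] yaw,lean deg [ 2.54 30.47] cost 0.459 nominal cost 0.665
toe in stand [ 0.06246568 -0.00156976] -0.0047536561106700514 0.08669859170913696
```

```bash
python3 -m pendant '[0.001,0.003,0.09,0,0,0,0.1, 0.001,0.003,0.18,0,0,0,0.1, 0.001,0.003,0.27,0,0,0,0.1, 0.001,0.003,0.33,0,0,0,0.1, 0.001,0.003,0.38,0,0,0,0.1, 0.001,0.003,0.42,0,0,0,0.1, 0.001,0.003,0.45,0,0,0,0.1, 0.001,0.003,0.45,0,0,0,0.1, 0.001,0.003,0.45,0,0,0,0.1]' 20
python3 -m pendant '[0,0,0,0,0,0,-1, 0,0,0,0,0,0,-1, 0,0,0,0,0,0,-1, 0,0,0,0,0,0,-1, 0,0,0,0,0,0,-1, 0,0,0,0,0,0,-1]' 20
```

```text
time_s: 18.8
ee_pos: [0.5952, -0.2238, 0.0365]
eef_rot: [-3.142, 0.0, 0.235]
force: [-0.1, 0.3, 1.0]
grip_width: 0.0514
grip_force: 0.0
time_s: 19.4
ee_pos: [0.595, -0.2235, 0.0361]
eef_rot: [-3.141, 0.0, 0.235]
force: [-1.2, 3.2, 3.9]
grip_width: 0.0234
grip_force: 20.0
```

```bash
python3 -m pendant '[-0.01,0,0,0,0,0,-1, -0.025,0,0,0,0,0,-1, -0.04,0,0,0,0,0,-1, -0.055,0,0,0,0,0,-1, -0.07,0,0,0,0,0,-1, -0.08,0,0,0,0,0,-1, -0.087,0,0,0,0,0,-1, -0.092,0,0,0,0,0,-1, -0.092,0,0,0,0,0,-1]' 20
python3 - <<'E'
from go import *
o=status.get_obs();c,sn=np.cos(st),np.sin(st);print(np.array([[c,sn],[-sn,c]])@(o['ee_pos'][:2]-s[:2]),o['force'])
E
python3 -m pendant '[-0.002,0,0,0,0,0,-1, -0.004,0,0,0,0,0,-1, -0.006,0,0,0,0,0,-1, -0.006,0,0,0,0,0,-1, -0.006,0,0,0,0,0,-1]'
python3 -m pendant '[-0.001,0,0,0,0,0,-1, -0.002,0,0,0,0,0,-1, -0.003,0,0,0,0,0,-1, -0.004,0,0,0,0,0,-1, -0.004,0,0,0,0,0,-1]'
```

```text
time_s: 20.3
ee_pos: [0.5495, -0.2345, 0.0361]
eef_rot: [-3.141, 0.001, 0.235]
force: [-1.7, 3.1, 6.7]
grip_width: 0.0237
grip_force: 20.0
[ 0.02255104 -0.00121026] [-1.7381456   3.07753148  6.72395948]
time_s: 20.8
ee_pos: [0.5469, -0.2352, 0.0361]
eef_rot: [-3.141, 0.0, 0.235]
force: [0.7, 2.7, 4.9]
grip_width: 0.0241
grip_force: 20.0
time_s: 21.3
ee_pos: [0.5454, -0.2356, 0.0361]
eef_rot: [3.142, -0.0, 0.235]
force: [3.3, 3.6, 4.4]
grip_width: 0.024
grip_force: 20.0
```

```bash
for i in 1 ; do python3 -m pendant '[-0.001,0,0,0,0,0,-1, -0.002,0,0,0,0,0,-1, -0.002,0,0,0,0,0,-1, -0.002,0,0,0,0,0,-1]'; done
python3 -m pendant '[-0.001,0,0,0,0,0,-1, -0.002,0,0,0,0,0,-1, -0.002,0,0,0,0,0,-1, -0.002,0,0,0,0,0,-1]'
python3 - <<'E'
from go import *
o=status.get_obs();c,sn=np.cos(st),np.sin(st);print(np.array([[c,sn],[-sn,c]])@(o['ee_pos'][:2]-s[:2]),o['force'])
E
python3 -m pendant '[-0.001,0,0,0,0,0,-1, -0.002,0,0,0,0,0,-1, -0.002,0,0,0,0,0,-1, -0.002,0,0,0,0,0,-1]'
```

```text
time_s: 21.7
ee_pos: [0.5444, -0.2358, 0.0361]
eef_rot: [-3.142, -0.0, 0.235]
force: [3.2, 4.0, 5.7]
grip_width: 0.0239
grip_force: 20.0
time_s: 22.1
ee_pos: [0.5434, -0.236, 0.0361]
eef_rot: [-3.142, -0.0, 0.235]
force: [2.5, 3.5, 4.6]
grip_width: 0.0237
grip_force: 20.0
[ 0.01627808 -0.00122189] [2.45819874 3.51073278 4.59601804]
time_s: 22.5
ee_pos: [0.5425, -0.2363, 0.0362]
eef_rot: [-3.142, -0.0, 0.235]
force: [3.4, 3.3, 4.9]
grip_width: 0.0239
grip_force: 20.0
```

Still sliding at friction level, so I'll keep going until the force rises.

```bash
python3 -m pendant '[-0.001,0,0,0,0,0,-1, -0.0015,0,0,0,0,0,-1, -0.0015,0,0,0,0,0,-1, -0.0015,0,0,0,0,0,-1]'
python3 -m pendant '[-0.001,0,0,0,0,0,-1, -0.0015,0,0,0,0,0,-1, -0.0015,0,0,0,0,0,-1, -0.0015,0,0,0,0,0,-1]'
python3 - <<'E'
from go import *
o=status.get_obs();c,sn=np.cos(st),np.sin(st);print(np.array([[c,sn],[-sn,c]])@(o['ee_pos'][:2]-s[:2]),o['force'])
from tl import measure
measure(('side',))
E
```

```text
time_s: 22.9
ee_pos: [0.5419, -0.2364, 0.0361]
eef_rot: [3.142, -0.001, 0.235]
force: [4.3, 4.4, 4.3]
grip_width: 0.024
grip_force: 20.0
time_s: 23.3
ee_pos: [0.5418, -0.2364, 0.0362]
eef_rot: [3.141, -0.002, 0.235]
force: [9.6, 4.6, 2.8]
grip_width: 0.024
grip_force: 20.0
[ 0.01457746 -0.00120524] [9.58339375 4.59787163 2.76370993]
side 0.79 [241. 232. 325. 320.]
edge x,y mm [1.2 1.9] yaw,lean deg [-0.27 30.03] cost 0.179 nominal cost 0.243
```

```bash
python3 -m pendant '[-0.001,0,0,0,0,0,-1, -0.001,0,0,0,0,0,-1, -0.001,0,0,0,0,0,-1]'
python3 -m pendant '[0.0015,0,0,0,0,0,-1, 0.0015,0,0,0,0,0,-0.7, 0.0015,0,0,0,0,0,-0.35, 0.0015,0,0,0,0,0,-0.1, 0.0015,0,0,0,0,0,-0.1, 0.0015,0,0,0,0,0,-0.1]' 5
python3 -m pendant '[0,0,-0.05,0,0,0,-0.1, 0,0,-0.12,0,0,0,-0.1, 0,0,-0.2,0,0,0,-0.1, 0,0,-0.3,0,0,0,-0.1, 0.05,0,-0.4,0,0,0,-0.1, 0.05,0,-0.45,0,0,0,-0.1, 0.05,0,-0.45,0,0,0,-0.1]'
python3 - <<'E'
from tl import *
from go import Wd,st
c,sn=np.cos(st),np.sin(st)
measure(('side',)); 
for n in('side','wrist'):
    w=shot(n)
    hsv=cv2.cvtColor(w['pixels'],cv2.COLOR_RGB2HSV)
    m=(((hsv[...,0]<6)|(hsv[...,0]>174))&(hsv[...,1]>190)&(hsv[...,2]>80))
    k,l,stt,ce=cv2.connectedComponentsWithStats(m.astype(np.uint8)); i=1+np.argmax(stt[1:,4])
    p,f=fit([w],[(l==i).astype(np.float32)],M['toe'][1:],list(Wd(.0078,0,0)[:2])+[st]); print(n,'tab',np.array([[c,sn],[-sn,c]])@(p[:2]-s[:2]),f,stt[i])
    if n=='wrist': print([(r['score'],np.round(r['extent'])) for r in silhouettes('tablet',w)])
E
```

```text
time_s: 23.7
ee_pos: [0.5417, -0.2364, 0.0362]
eef_rot: [3.141, -0.003, 0.235]
force: [12.6, 4.8, 0.5]
grip_width: 0.0239
grip_force: 20.0
time_s: 24.3
ee_pos: [0.5408, -0.2366, 0.0356]
eef_rot: [-3.141, 0.001, 0.235]
force: [-0.4, -0.1, -0.3]
grip_width: 0.0423
grip_force: 0.0
time_s: 25.0
ee_pos: [0.5669, -0.2311, 0.2654]
eef_rot: [3.138, -0.005, 0.235]
force: [0.4, -0.9, -0.7]
grip_width: 0.0424
grip_force: 0.0
side 0.88 [243. 231. 325. 322.]
edge x,y mm [1.  2.1] yaw,lean deg [ 0.47 29.92] cost 0.12 nominal cost 0.209
side tab [0.00779362 0.00178006] 0.13094907999038696 [302 274  13  21 200]
wrist tab [ 0.00956176 -0.00196464] 0.1697039008140564 [252 178  18  14 228]
[(0.81, array([214., 189., 311., 309.]))]
```

```bash
python3 -c "
from station import order; print(order.hand_in())"
```

```text
the job is handed in; nothing more can be done
None
```

The tablet leans square and centred on the stand with its screen to the toe stop, the stop is up against its lower edge, and the job was handed in at about 25 s; my last measurements gave a lean of about 30°, a yaw of about 0.5° and the stop's face 8–10 mm from the rest's foot (7.8 mm is ideal).

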